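# Set and lock the length stop of a drilling jig to a sample rail

## Task

Set the drilling jig's length stop to the sample rail: push the slotted aluminium stop along its slot to the pencil line, until its face bears lightly on the end of the pinned rail, without ramming it. Then swing the black clamping lever clockwise until the stop is locked hand-tight, firm but not forced, and let go. Leave the rail, the tools and everything else on the bench where they are.

Things in the scene. Friction and masses are not known exactly. Their poses are not given: they have to be found in the camera images.
- jig: Drilling jig: plywood board 220 (x) x 480 (y) x 18 mm fixed on the bench. Origin: centre of its underside; z up; +y is the way the stop slides to set it. Stop, slot, stud and rail share the centre line x = -20 mm; all pieces are square to the jig. A fence strip 22 mm high lies behind the rail (x -1.5 to 28.5, y 65 to 235 mm).
- stop_bar: Length stop: aluminium L bracket, slides along jig y only (drag about 3 N), 20 to 65 mm short of the rail at first. Origin: on the board's top, foot of its working face, mid-width. Foot 44 wide, 8 thick, running 182 mm back (-y), slotted. Upright plate at the face end: 44 wide, 10 thick (y 0 to -10), 50 mm high; push its back, above the foot, towards +y.
- stop_face (a point): Point on the stop's working face (facing jig +y), centre of its width, 10 mm above the board. When set it meets rail_end.
- clamp: Fixed stud of the clamping lever, standing in the slot, 75 mm before the jig's origin (-y). Origin: on the stud's vertical axis, 2 to 5 mm above the stop's foot (the clamp's slack, different each time); axes as the jig's. The lever's washer presses the foot down. Hub 23 mm in diameter, about 32 mm high. A low guide bolt head (radius 9, 6 mm high) stands 30 mm behind it (-y).
- lever (a joint): Lever angle, rad, growing clockwise from above (tightening). At v the handle points 0.15 - v rad from jig +x, counted anticlockwise. Starts at 0 to 0.3; nearly free (1 N at lever_tip) until the washer meets the foot, anywhere from 0.5 to 1.5; then the push needed grows by about 9 N in 0.5 rad. Hand-tight: 8 to 12 N at lever_tip; 5 N is loose, over 15 N is forced. It stays where left.
- lever_tip (a point): Grip of the lever's handle, 65 mm from the stud's axis, 60 to 64 mm above the bench at first, sinking a few mm as it turns. The black handle is a round bar 14 mm thick, rising slightly outwards, its end 85 mm from the axis. Push it sideways with closed fingers, or pinch it.
- rail: The sample rail: maple, 36 (x) x 200 (y) x 20 mm, lying on the board against the fence, held by a pin through its hole, with half a millimetre of play. Loose otherwise. Origin: centre of its underside, axes as the jig's.
- rail_end (a point): Centre of the rail's end face that looks at the stop (towards jig -y), 10 mm above the board; axes as the rail's. It is hard: pressed on, the force rises at once; 3 to 10 N is a light touch, over 25 N is ramming.
- bush: The steel drill-guide plate, 110 (x) x 50 (y) mm, its top 34 mm above the board, bridging the rail, with a locating pin (knob 16 mm, top 51 mm above the board). Fixed to the jig. Origin: on the pin's axis, on the board's top. Axes as the jig's.
- mark (a point): On the board's top at the pencil line: a dark line across the slide direction with an arrow, drawn to the robot's side of the stop, 60 mm before the pin, level with the end of the rail. This point lies on the line's extension under the middle of the stop. Axes as the jig's.
- pencil: Bystander: yellow pencil, 150 x 8 mm, on the jig's near edge. Origin: centre of its underside. Leave it.
- glue: Bystander: yellow glue bottle 60 mm in diameter, 160 mm high. Origin: centre of its underside. Leave it.
- tape: Bystander: tape measure 62 x 30 x 62 mm. Origin: centre of its underside. Leave it.
- square: Bystander: steel try square, stock 110 mm, blade 200 mm, lying flat. Origin: under the stock. Leave it.
- mallet: Bystander: wooden mallet lying on its side, 310 mm long, 75 mm high. Origin: under the middle of its handle. Leave it.
- spare_rail: Bystander: a loose maple rail 36 x 200 x 20 mm beyond the jig. Origin: centre of its underside. Leave it.
- dowel_box: Bystander: wooden box 110 x 150 x 50 mm of dowels. Origin: centre of its underside. Leave it.
- driver: Bystander: red screwdriver lying on the bench, about 200 mm. Origin: under its middle. Leave it.
Things that resemble listed ones, but are neither listed nor needed, are in the scene too. Leave any orange or turquoise look-alike of the rail alone.

How it is judged:
On the way, in this order (a step that is already met when the one before it is completed fails the run):
1. the stop's face bears on the end of the rail while the clamp is still loose (contact force between stop_bar and rail above 1 N and contact force between clamp and stop_bar below 10 N and y of stop_face in the frame of rail_end between -0.002 and 0.002 m), for 0.15 s.
2. the lever is tightened with the stop still at the rail (contact force between clamp and stop_bar above 40 N and y of stop_face in the frame of rail_end between -0.002 and 0.002 m), for 0.2 s.
At the end, for the whole second after the job is handed in: The stop's face is within 2 mm of the rail's end and within 3 mm of the pencil line, the clamp presses the stop down with 40 to 100 N (about 7 to 14 N at the lever's grip), the lever is at rest, and the rail lies within 4 mm of where it was (all of step 2 and y of stop_face in the frame of mark between -0.003 and 0.003 m and contact force between clamp and stop_bar below 100 N and distance of rail from where it was at the start of the episode below 0.004 m and velocity of joint lever between -0.05 and 0.05 rad/s and linear speed of rail below 0.01 m/s); the robot touches nothing.
It fails at once if the stop is rammed into the rail (over 25 N) (contact force between stop_bar and rail above 25 N).
It fails at once if the lever is forced: the clamp load passes 100 N (contact force between clamp and stop_bar above 100 N).
It fails at once if the rail is shifted by more than 5 mm (distance of rail from where it was at the start of the episode above 0.005 m).
It fails at once if a bystander is moved by more than 20 mm (distance of any of pencil, glue, tape, square, mallet, spare_rail, dowel_box, driver from where it was at the start of the episode above 0.02 m).
It also fails if it takes over 51 s, if anything falls off the work surface, if the arm or the gripper's body presses on something with over 40 N, if the wrist force passes 120 N, or if a joint passes its speed limit or range.

## Robot

A 6-joint arm with a two-finger parallel gripper is mounted at the origin on the work surface. World frame = base frame: x ahead of the robot, y to its left, z up, the work surface at z = 0. Lengths are in m, angles in rad, forces in N, time in s.
With the tool pointing down it reaches from about 0.35 to 0.775 m from the base axis. Payload 7.3 kg.
Tool frame: the origin (TCP) lies at the very end of the fingers, on their centre line; the grasp point (between the pads) lies 19 mm behind it (robot.tcp_to_grasp is the z of the grasp point in the tool frame, in m); z points along the fingers, y is the line along which they close (so a half turn about z gives the same grasp; the last joint's range is limited). The gripper opens to 92 mm and grips with 3 to 60 N. Pads are 19 mm wide; open, the fingers measure 130 mm over their backs; the gripper's body (75 mm by 190 mm) begins 47 mm behind the grasp point.
Start: joints at [1.158, 0.342, 1.524, -0, 1.275, -0.146], TCP at [0.138, 0.506, 0.227] pointing down, gripper open.
Joint ranges: [-2.53, 2.53], [-0.77, 2.02], [0.04, 2.7], [-1, 4.14], [0.28, 2.66], [-3.11, 3.11]. Speed limits (rad/s): [2.57, 2.57, 3.14, 3.14, 3.14, 3.14].

## Interface

Orientations are given as [roll, pitch, yaw] about the fixed x, y, z axes, in that order (R = Rz(yaw) Ry(pitch) Rx(roll)).
In Python, from cell import monitor, read_camera, get_calibration, job, robot gives the robot as it stands. The module is installed in compiled form; this text tells all that it offers.
- The arm moves only by the tool send_rows, never from a script. Its argument "targets" is a list of rows, each an object with "translation": the shift along the tool's x, y, z in cm, a list of three; "spin": the turn about the tool's z in degrees; "jaw": the opening, from 0 (shut) to 1 (fully open). A call has exactly 5 rows; each row is the pose to reach, as a shift and turn from the pose commanded when the call began, along the tool's axes at that moment; what a row does not reach only later rows make up. A row lasts 1/10 s, in which the tool goes at most 50 mm and 8.59 degrees, less where a joint would pass 70% of its speed; a pose out of reach is approached as far as the arm can. A call with a gripper value outside its range is refused whole. The fingers move at their own pace and stop on an object; "force" is the grip in N (left out, the last holds). Time passes only in rows, so rows that repeat a pose let the fingers close, or fill a call up. It gives the time, the measured TCP pose, the force, the opening and the grip force at its end, in the units of the state.
- monitor.observe(): the state, without advancing time (a new reading comes with each control period).
- read_camera(name): name is "scene" or "side" or "wrist"; returns (picture, depth): 400x640x3 uint8, red, green, blue; 400x640 float32, m along the optical axis (not along the pixel's ray), 0 where there is no reading.
- get_calibration(name): a dict with "intrinsics" (3x3 intrinsics, pixels), "D" ([k1, k2, p1, p2, k3] as OpenCV has them; the pictures are not rectified), "origin" and "orientation" of the camera in the world; the wrist camera has in their place "hand_eye" (4x4, takes a point from camera to tool coordinates, whose origin is the TCP and whose axes are the flange's). Camera axes: x right, y up, looking along -z (the intrinsics and any distortion apply to the point x, -y, -z); pixel columns grow to the right and rows downward; lengths in m; the calibration is good to about 2 mm. A picture is of the moment at which its call begins: read the wrist's pose just before it. get_calibration takes no time and is no camera call.
- job.hand_in(): hands the job in; it is judged then, once.
The state is a dict: "time": time; "qpos": joint angles; "qvel": joint speeds; "joint_efforts": joint torques, N m; "tool_pos": TCP position; "tool_rot": TCP orientation; "contact_force": force on the tool from outside, world axes, zero at the start; "torque": the same for the moment, N m; "opening": finger opening in m; "grip_force": force on a finger pad.
Only numpy, scipy, OpenCV 4.12 (cv2) and the standard library are available. Lean on these libraries where they do the work, as an engineer would, in place of code of your own. Each camera call takes 0.05 s, during which the arm holds its last target. There are 200 camera calls.

## Working session

There is one attempt and no reset: what is moved stays moved. The work goes in short steps, Python scripts to look and compute and a tool call to move; the robot and the scene stay as the last step left them, time stands still between calls to the robot, and variables do not carry over. Pictures are saved under pics/ and viewed, at most 10 in all, crops included, and the job is handed in when it is done.

Besides the shell and the picture viewer there is one more tool, called after "Emit:" as name(argument=value, ...), one argument or row to a line, values as JSON. send_rows: Moves the arm, as the interface text tells. Its arguments: {"type":"object","properties":{"targets":{"type":"array"},"force":{"type":"number"}},"required":["targets"]}

```bash
mkdir -p pics
cat > h.py <<'E'
import numpy as np, cv2
from scipy.spatial.transform import Rotation as Ro
from cell import monitor, read_camera, get_calibration, job, robot
def grab(n,f=None):
    s=monitor.observe(); im,d=read_camera(n)
    if f: cv2.imwrite('pics/'+f+'.png',im[:,:,::-1]); np.savez('pics/'+f+'.npz',im=im,d=d,p=s['tool_pos'],r=s['tool_rot'])
    return im,d,s
def cam(n,p=None,r=None):
    c=get_calibration(n); K=np.array(c['intrinsics']); D=np.array(c['D'],float)
    if 'hand_eye' in c:
        T=np.eye(4); T[:3,:3]=Ro.from_euler('xyz',r).as_matrix(); T[:3,3]=p; T=T@np.array(c['hand_eye']); return K,D,T[:3,:3],T[:3,3]
    o=np.array(c['orientation'],float)
    R=o if o.shape==(3,3) else (Ro.from_euler('xyz',o).as_matrix() if o.size==3 else Ro.from_quat(o).as_matrix())
    return K,D,R,np.array(c['origin'])
def ray(C,uv):
    K,D,R,t=C; q=cv2.undistortPoints(np.array(uv,float).reshape(-1,1,2),K,D).reshape(-1,2)
    return np.c_[q[:,0],-q[:,1],-np.ones(len(q))]@R.T
def onz(C,uv,z):
    d=ray(C,uv); return C[3]+d*((z-C[3][2])/d[:,2])[:,None]
def proj(C,P):
    K,D,R,t=C; q=(np.atleast_2d(P)-t)@R; q=q*[1,-1,-1]
    return cv2.projectPoints(q.reshape(-1,1,3),np.zeros(3),np.zeros(3),K,D)[0].reshape(-1,2)
E
python3 - <<'E'
from h import *
for n in ('scene','side','wrist'): grab(n,n)
s=monitor.observe(); print({k:np.round(v,3) for k,v in s.items()}); c=get_calibration('scene');print(c); print(get_calibration('wrist'))
E
```

```text
{'time': np.float64(0.15), 'qpos': array([ 1.158,  0.343,  1.525, -0.   ,  1.275, -0.146]), 'qvel': array([-0.   , -0.   , -0.002,  0.002, -0.   ,  0.001]), 'joint_efforts': array([ 1.0000e-03, -4.3147e+01, -2.4435e+01,  7.2000e-02,  5.4000e-02,
       -0.0000e+00]), 'tool_pos': array([0.138, 0.506, 0.226]), 'tool_rot': array([-3.14 , -0.   ,  2.875]), 'contact_force': array([ 0.589,  0.624, -0.102]), 'torque': array([ 0.041,  0.001, -0.008]), 'grip_force': np.float64(0.0), 'opening': np.float64(0.092)}
{'intrinsics': array([[361.69703106,   0.        , 318.28970575],
       [  0.        , 361.69703106, 198.19862791],
       [  0.        ,   0.        ,   1.        ]]), 'D': array([-0.07786398,  0.        ,  0.        ,  0.        ,  0.        ]), 'origin': array([ 1.09482914, -0.47872721,  0.88340612]), 'orientation': array([0.75122191, 0.01569695, 0.80175089])}
{'intrinsics': array([[323.58655496,   0.        , 322.15915711],
       [  0.        , 323.58655496, 198.15781628],
       [  0.        ,   0.        ,   1.        ]]), 'D': array([-0.02559006,  0.        ,  0.        ,  0.        ,  0.        ]), 'hand_eye': array([[-1.13529655e-04,  9.62469069e-01,  2.71391375e-01,
         7.42269532e-02],
       [ 9.99999990e-01,  1.33187617e-04, -5.40153777e-05,
         9.70056295e-04],
       [-8.81341008e-05,  2.71391366e-01, -9.62469074e-01,
        -1.57295924e-01],
       [ 0.00000000e+00,  0.00000000e+00,  0.00000000e+00,
         1.00000000e+00]])}
```

View pics/scene.png

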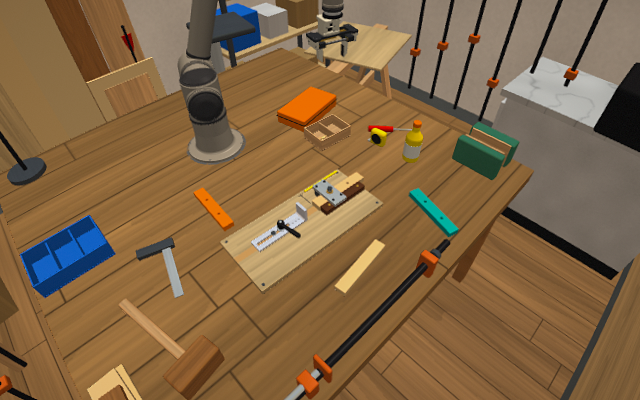

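View pics/side.png

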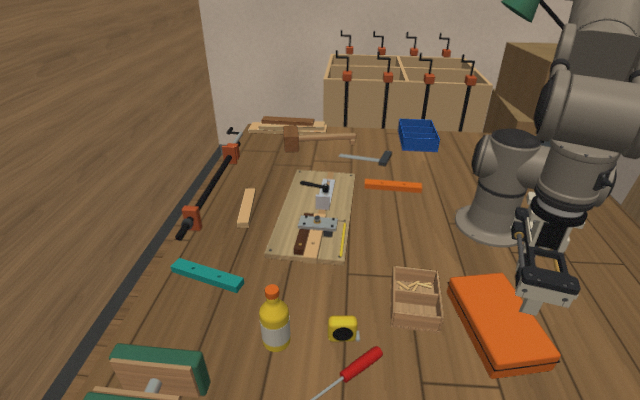

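View pics/wrist.png

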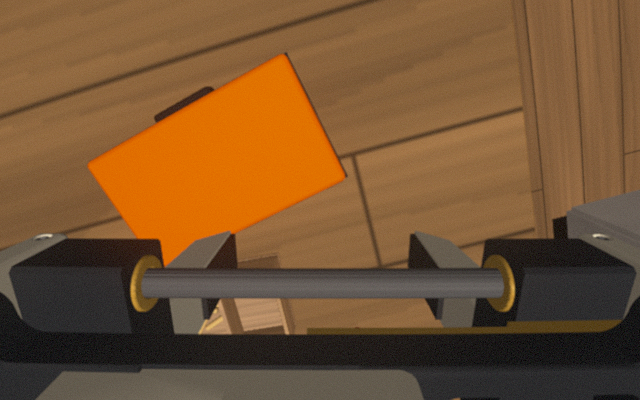

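The scene view shows the board with corners near (222,240), (264,291), (382,203) and (342,170). The stop is at about (280,230), the lever at (290,230), the bush at (330,192) and the rail at (350,185). The wrist view only shows an orange look-alike and the dowel box.

Run:
```python
from h import *
C=cam('scene')
P=onz(C,[(222,240),(264,291),(382,203),(342,170)],.018);print(P.round(3))
print(np.linalg.norm(np.diff(P[:,:2],axis=0),axis=1))
S=cam('side'); P2=onz(S,[(300,171),(355,174),(345,262),(269,257)],.018);print(P2.round(3))
im=cv2.imread('pics/scene.png'); c=im[160:300,215:395]; cv2.imwrite('pics/sc.png',cv2.resize(c,None,fx=4,fy=4,interpolation=cv2.INTER_CUBIC))
```

```text
[[ 0.424 -0.249  0.018]
 [ 0.645 -0.264  0.018]
 [ 0.665  0.205  0.018]
 [ 0.466  0.228  0.018]]
[0.22176356 0.46904281 0.20061175]
[[ 0.624 -0.255  0.018]
 [ 0.419 -0.251  0.018]
 [ 0.442  0.228  0.018]
 [ 0.645  0.226  0.018]]
```

View pics/sc.png

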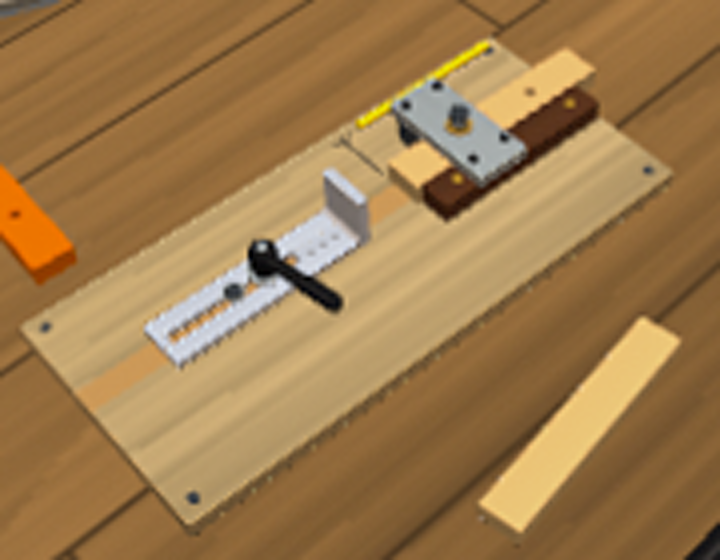

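The crop shows the stop plate at crop (345,205), the lever hub at (265,255) and its handle pointing along jig +x. The pencil line is at (360,155) and the rail end at (400,175). I'll move the wrist camera over the jig for a close measurement.

Emit:
send_rows(
  targets=[
    {"translation":[-3.6,-3.0,-0.6],"spin":8,"jaw":0},
    {"translation":[-7.2,-6.0,-1.2],"spin":16,"jaw":0},
    {"translation":[-10.8,-9.0,-1.8],"spin":24,"jaw":0},
    {"translation":[-14.4,-12.0,-2.4],"spin":32,"jaw":0},
    {"translation":[-18,-15,-3],"spin":40,"jaw":0},
  ],
)

```text
time: 0.65
tool_pos: [0.273, 0.3126, 0.2568]
tool_rot: [-3.142, 0.0, 2.171]
contact_force: [0.8, 0.4, 1.0]
opening: 0.0561
grip_force: 0.0
```

```bash
cat >> h.py <<'E'
def plan(xyz,yaw):
    s=monitor.observe(); p=np.array(s['tool_pos']); R=Ro.from_euler('xyz',s['tool_rot'])
    d=R.inv().apply(np.array(xyz)-p)*100
    print('at',p.round(4),np.round(s['tool_rot'],4),'t',round(float(s['time']),2),'F',np.round(s['contact_force'],2),'| tool cm',d.round(2),'norm',round(float(np.linalg.norm(d)),2),'spin',round(float(-np.degrees(yaw-s['tool_rot'][2])),2))
E
python3 -c "
from h import *
plan([.52,-.04,.28],1.53)"
```

```text
at [0.273  0.3126 0.2568] [-3.1416  0.      2.1715] t 0.65 F [0.83 0.42 0.98] | tool cm [-43.05   0.45  -2.31] norm 43.12 spin 36.75
```

Emit:
send_rows(
  targets=[
    {"translation":[-4.7,0.05,-0.3],"spin":0,"jaw":0},
    {"translation":[-9.4,0.1,-0.6],"spin":0,"jaw":0},
    {"translation":[-14.1,0.15,-0.9],"spin":0,"jaw":0},
    {"translation":[-18.8,0.2,-1.2],"spin":0,"jaw":0},
    {"translation":[-23.5,0.2,-1.5],"spin":0,"jaw":0},
  ],
)

```text
time: 1.15
tool_pos: [0.4086, 0.1205, 0.2719]
tool_rot: [3.141, -0.0, 2.177]
contact_force: [0.3, 0.1, 0.1]
opening: 0.0163
grip_force: 0.0
```

Emit:
send_rows(
  targets=[
    {"translation":[-4.5,0.1,-0.2],"spin":8,"jaw":0},
    {"translation":[-9.0,0.15,-0.4],"spin":16,"jaw":0},
    {"translation":[-13.5,0.2,-0.6],"spin":24,"jaw":0},
    {"translation":[-18,0.25,-0.8],"spin":32,"jaw":0},
    {"translation":[-19.6,0.3,-0.8],"spin":36.7,"jaw":0},
  ],
)

```text
time: 1.65
tool_pos: [0.5237, -0.0407, 0.2791]
tool_rot: [3.142, 0.001, 1.528]
contact_force: [0.4, -0.3, 0.8]
opening: 0.0004
grip_force: 0.0
```

Run:
```python
from h import *
im,d,s=grab('wrist','w1'); print(s['time'],s['tool_pos'],s['tool_rot'],s['qvel'].__abs__().max() if hasattr(s['qvel'],'max') else s['qvel'],s['contact_force'])
```

```text
1.65 [ 0.5236889  -0.04065015  0.27912498] [3.14151878e+00 7.78256347e-04 1.52792882e+00] 0.5987967697314249 [ 0.44099322 -0.28145507  0.76189153]
```

View pics/w1.png

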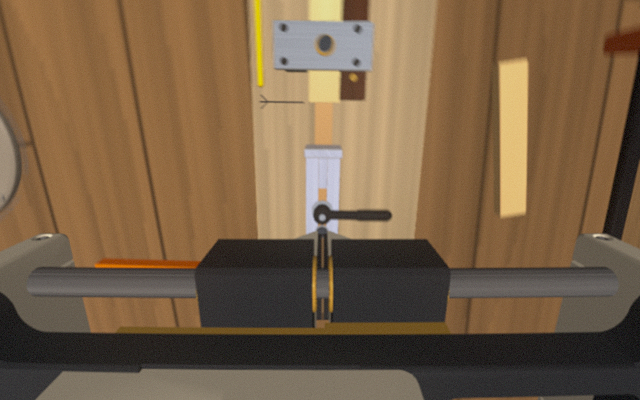

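The close view shows the pin at (325,43), the pencil line and rail end at row 102, the plate top at rows 146–156, the hub at (322,213) and the handle tip at (390,215). The arm was still settling, so I'll retake the shot and measure in the pixels.

Run:
```python
from h import *
for k in range(2): im,d,s=grab('wrist','w2')
print(s['time'],s['tool_pos'],s['tool_rot'],np.abs(s['qvel']).max(),np.round(s['contact_force'],2))
cv2.imwrite('pics/w2c.png',cv2.resize(im[10:235,235:435,::-1],(528,594),interpolation=cv2.INTER_CUBIC))
```

```text
1.75 [ 0.52283645 -0.03921611  0.27875737] [-3.14047912e+00  4.77160324e-06  1.53189857e+00] 0.06180001741888201 [-0.43  0.51 -0.9 ]
```

View pics/w2c.png

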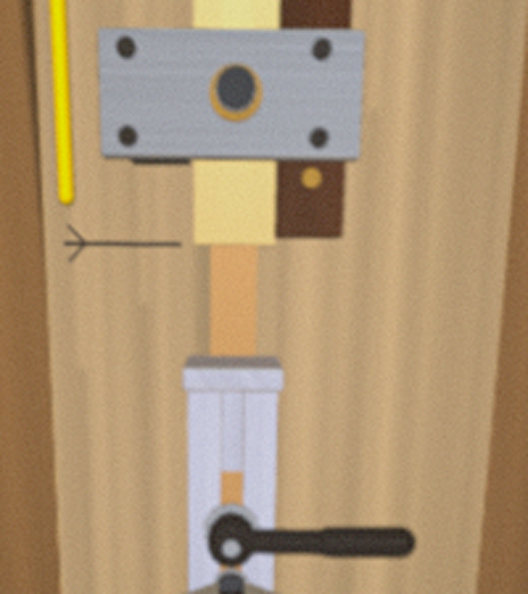

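The crop shows:
- Mark line from (65,243) to (181,243)
- Rail end edge from (195,243) to (276,242)
- Plate top front edge at v≈367 and back edge at v≈389, u from 184 to 282
- Hub centre at about (232,538) and handle end at (413,542)
- Pin top at (236,88)

Run:
```python
from h import *
f=np.load('pics/w2.npz'); C=cam('wrist',f['p'],f['r'])
pts={'line':([(65,243),(181,243)],.018),'railend':([(195,244),(276,242)],.038),'face_top':([(184,368),(282,366)],.068),'back_top':([(184,389),(282,388)],.068),'face_bot':([(190,357),(278,356)],.018),
'bush':([(98,30),(365,30),(102,157),(357,158)],.052),'pin':([(236,88)],.069),'hub':([(231,545)],.060),'handle':([(265,542),(413,542)],.062),'boardL':([(42,200),(60,590)],.018)}
for k,(q,z) in pts.items(): print(k,onz(C,np.array(q)/2.64+[235,10],z).round(4).tolist())
```

```text
line [[0.4471, 0.0443, 0.018], [0.5017, 0.042, 0.018]]
railend [[0.5091, 0.041, 0.038], [0.5453, 0.0405, 0.038]]
face_top [[0.503, -0.0104, 0.068], [0.5451, -0.0112, 0.068]]
back_top [[0.5025, -0.0195, 0.068], [0.5449, -0.0207, 0.068]]
face_bot [[0.5032, -0.0114, 0.018], [0.546, -0.0126, 0.018]]
bush [[0.4742, 0.1265, 0.052], [0.583, 0.1223, 0.052], [0.4722, 0.0777, 0.052], [0.5796, 0.0731, 0.052]]
pin [[0.5294, 0.0994, 0.069]]
hub [[0.52, -0.0942, 0.06]]
handle [[0.5357, -0.0926, 0.062], [0.6041, -0.0953, 0.062]]
boardL [[0.4381, 0.0639, 0.018], [0.4286, -0.1301, 0.018]]
```

Emit:
send_rows(
  targets=[
    {"translation":[-1.1,0,4.5],"spin":0,"jaw":0},
    {"translation":[-1.1,0,9],"spin":0,"jaw":0},
    {"translation":[-1.1,0,13.5],"spin":0,"jaw":0},
    {"translation":[-1.1,0,18],"spin":0,"jaw":0},
    {"translation":[-1.1,0,21],"spin":0.15,"jaw":0},
  ],
)

```text
time: 2.3
tool_pos: [0.5195, -0.0464, 0.0672]
tool_rot: [-3.138, -0.001, 1.537]
contact_force: [0.2, -1.5, 0.4]
opening: 0.0004
grip_force: 0.0
```

Emit:
send_rows(
  targets=[
    {"translation":[0,0,1],"spin":0,"jaw":0},
    {"translation":[0,0,2],"spin":0,"jaw":0},
    {"translation":[0,0,3],"spin":0,"jaw":0},
    {"translation":[0,0,3.2],"spin":0,"jaw":0},
    {"translation":[0,0,3.2],"spin":0,"jaw":0},
  ],
)

```text
time: 2.8
tool_pos: [0.5221, -0.0481, 0.0383]
tool_rot: [3.141, 0.0, 1.534]
contact_force: [0.2, 0.0, -0.7]
opening: 0.0004
grip_force: 0.0
```

```bash
python3 -c "
from h import *
plan([.523,-.0315,.036],1.529)"
```

```text
at [ 0.5221 -0.0481  0.0383] [3.1405e+00 1.0000e-04 1.5338e+00] t 2.8 F [ 0.24  0.   -0.7 ] | tool cm [1.67 0.03 0.23] norm 1.68 spin 0.27
```

Emit:
send_rows(
  targets=[
    {"translation":[0.6,0,0.2],"spin":0.2,"jaw":0},
    {"translation":[1.2,0,0.2],"spin":0.2,"jaw":0},
    {"translation":[1.6,0,0.2],"spin":0.2,"jaw":0},
    {"translation":[2.0,0,0.2],"spin":0.2,"jaw":0},
    {"translation":[2.4,0,0.2],"spin":0.2,"jaw":0},
  ],
)

```text
time: 3.3
tool_pos: [0.5229, -0.0241, 0.0361]
tool_rot: [3.141, 0.0, 1.53]
contact_force: [-1.4, -2.8, 2.7]
opening: 0.0006
grip_force: 1.7
```

Emit:
send_rows(
  targets=[
    {"translation":[0.6,0,0],"spin":0,"jaw":0},
    {"translation":[1.2,0,0],"spin":0,"jaw":0},
    {"translation":[1.8,0,0],"spin":0,"jaw":0},
    {"translation":[2.4,0,0],"spin":0,"jaw":0},
    {"translation":[2.8,0,0],"spin":0,"jaw":0},
  ],
)

```text
time: 3.8
tool_pos: [0.5241, 0.0045, 0.0358]
tool_rot: [3.141, -0.0, 1.53]
contact_force: [2.2, -3.3, 1.4]
opening: 0.0002
grip_force: 1.7
```

Run:
```python
from h import *
im,d,s=grab('wrist','w3'); plan([.525,.0215,.036],1.529)
cv2.imwrite('pics/w3c.png',cv2.resize(im[0:300,170:490,::-1],(640,600),interpolation=cv2.INTER_CUBIC))
```

```text
at [0.5239 0.0049 0.0357] [ 3.1412e+00 -5.0000e-04  1.5305e+00] t 3.85 F [1.41 0.08 1.04] | tool cm [ 1.66  0.05 -0.03] norm 1.66 spin 0.09
```

View pics/w3c.png

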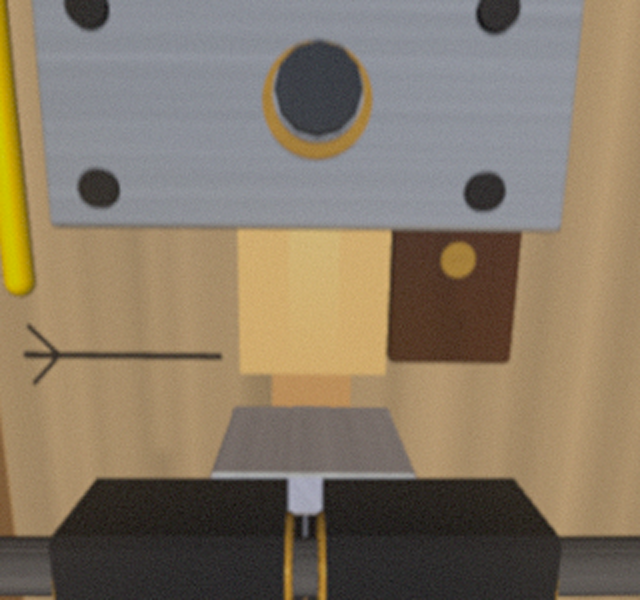

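The stop is moving with the fingers. The face foot edge is at crop v≈408, the rail's top end edge at v≈374 and the pencil line at v≈356. Next I'll work out the gap left.

Run:
```python
from h import *
f=np.load('pics/w3.npz'); C=cam('wrist',f['p'],f['r'])
for k,q,z in [('face',[(236,408),(388,408)],.018),('facetop',[(218,472),(412,472)],.068),('rail',[(240,374),(386,375)],.038),('line',[(30,355),(221,357)],.018)]:
    print(k,onz(C,np.array(q)/2+[170,0],z).round(4).tolist())
```

```text
face [[0.5048, 0.0268, 0.018], [0.5477, 0.025, 0.018]]
facetop [[0.5062, 0.0279, 0.068], [0.5465, 0.0263, 0.068]]
rail [[0.5088, 0.0414, 0.038], [0.5448, 0.0397, 0.038]]
line [[0.4487, 0.0444, 0.018], [0.5017, 0.0416, 0.018]]
```

Emit:
send_rows(
  targets=[
    {"translation":[0.4,0,0],"spin":0,"jaw":0},
    {"translation":[0.7,0,0],"spin":0,"jaw":0},
    {"translation":[0.95,0,0],"spin":0,"jaw":0},
    {"translation":[1.1,0,0],"spin":0,"jaw":0},
    {"translation":[1.15,0,0],"spin":0,"jaw":0},
  ],
)

```text
time: 4.35
tool_pos: [0.5242, 0.0154, 0.0357]
tool_rot: [3.141, -0.0, 1.53]
contact_force: [2.4, -3.6, -0.1]
opening: 0.0003
grip_force: 1.5
```

Emit:
send_rows(
  targets=[
    {"translation":[0.03,0,0],"spin":0,"jaw":0},
    {"translation":[0.06,0,0],"spin":0,"jaw":0},
    {"translation":[0.09,0,0],"spin":0,"jaw":0},
    {"translation":[0.12,0,0],"spin":0,"jaw":0},
    {"translation":[0.15,0,0],"spin":0,"jaw":0},
  ],
)

```text
time: 4.85
tool_pos: [0.5242, 0.0168, 0.0357]
tool_rot: [-3.142, -0.0, 1.53]
contact_force: [2.3, -3.0, -0.4]
opening: 0.0001
grip_force: 1.5
```

Emit:
send_rows(
  targets=[
    {"translation":[0.02,0,0],"spin":0,"jaw":0},
    {"translation":[0.04,0,0],"spin":0,"jaw":0},
    {"translation":[0.06,0,0],"spin":0,"jaw":0},
    {"translation":[0.08,0,0],"spin":0,"jaw":0},
    {"translation":[0.1,0,0],"spin":0,"jaw":0},
  ],
)

```text
time: 5.35
tool_pos: [0.5242, 0.0179, 0.0357]
tool_rot: [-3.142, -0.0, 1.53]
contact_force: [2.0, -3.3, -1.1]
opening: 0.0009
grip_force: 1.5
```

Emit:
send_rows(
  targets=[
    {"translation":[0.02,0,0],"spin":0,"jaw":0},
    {"translation":[0.04,0,0],"spin":0,"jaw":0},
    {"translation":[0.06,0,0],"spin":0,"jaw":0},
    {"translation":[0.07,0,0],"spin":0,"jaw":0},
    {"translation":[0.08,0,0],"spin":0,"jaw":0},
  ],
)

```text
time: 5.85
tool_pos: [0.5242, 0.0186, 0.0357]
tool_rot: [-3.141, -0.0, 1.53]
contact_force: [2.1, -3.6, -1.8]
opening: 0.0004
grip_force: 1.9
```

Emit:
send_rows(
  targets=[
    {"translation":[0.02,0,0],"spin":0,"jaw":0},
    {"translation":[0.04,0,0],"spin":0,"jaw":0},
    {"translation":[0.05,0,0],"spin":0,"jaw":0},
    {"translation":[0.06,0,0],"spin":0,"jaw":0},
    {"translation":[0.07,0,0],"spin":0,"jaw":0},
  ],
)

```text
time: 6.35
tool_pos: [0.5243, 0.0187, 0.0357]
tool_rot: [-3.142, 0.001, 1.53]
contact_force: [1.6, -7.3, -1.8]
opening: 0.0003
grip_force: 3.7
```

Emit:
send_rows(
  targets=[
    {"translation":[0.01,0,0],"spin":0,"jaw":0},
    {"translation":[0.01,0,0],"spin":0,"jaw":0},
    {"translation":[0.01,0,0],"spin":0,"jaw":0},
    {"translation":[0.01,0,0],"spin":0,"jaw":0},
    {"translation":[0.01,0,0],"spin":0,"jaw":0},
  ],
)

```text
time: 6.85
tool_pos: [0.5243, 0.0187, 0.0357]
tool_rot: [-3.141, 0.001, 1.53]
contact_force: [0.6, -8.0, -0.8]
opening: 0.0002
grip_force: 3.7
```

The stop bears on the rail with roughly 4–5 N beyond the drag. Now I'll back off and go to the +y side of the handle.

Emit:
send_rows(
  targets=[
    {"translation":[-1.5,0,0],"spin":0,"jaw":0},
    {"translation":[-3.5,2,0],"spin":0,"jaw":0},
    {"translation":[-5.5,4.5,-0.3],"spin":0,"jaw":0},
    {"translation":[-7.5,6.4,-0.6],"spin":0,"jaw":0},
    {"translation":[-8.4,6.5,-0.6],"spin":0,"jaw":0},
  ],
)

```text
time: 7.35
tool_pos: [0.5875, -0.0692, 0.042]
tool_rot: [3.14, -0.0, 1.529]
contact_force: [0.8, 0.7, -0.5]
opening: 0.0006
grip_force: 0.0
```

Emit:
send_rows(
  targets=[
    {"translation":[-0.3,0,0],"spin":0,"jaw":0},
    {"translation":[-0.6,0,0],"spin":0,"jaw":0},
    {"translation":[-0.9,0,0],"spin":0,"jaw":0},
    {"translation":[-1.2,0,0],"spin":0,"jaw":0},
    {"translation":[-1.2,0,0],"spin":0,"jaw":0},
  ],
)

```text
time: 7.85
tool_pos: [0.585, -0.0789, 0.0417]
tool_rot: [-3.141, -0.0, 1.53]
contact_force: [0.3, 0.4, -0.6]
opening: 0.0003
grip_force: 0.0
```

Run:
```python
from h import *
im,d,s=grab('wrist','w4'); plan([.5855,-.080,.042],1.529)
```

```text
at [ 0.5851 -0.0789  0.0418] [-3.1414e+00 -2.0000e-04  1.5302e+00] t 7.9 F [-0.46  0.01 -0.66] | tool cm [-0.11  0.04 -0.02] norm 0.12 spin 0.07
```

View pics/w4.png

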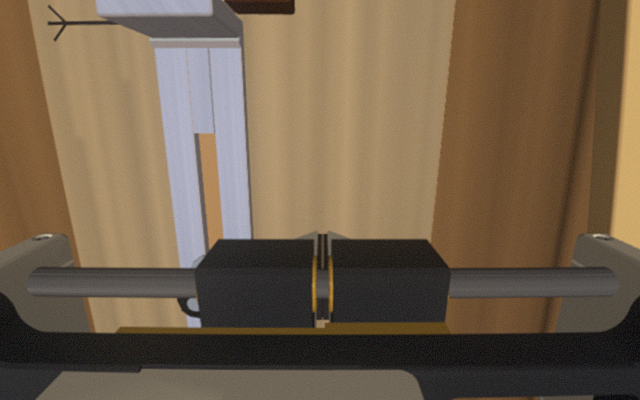

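The stop stands at the pencil line (row 23), and the fingers are beside the handle with the hub at (195,305). I'll start the swing.

Emit:
send_rows(
  targets=[
    {"translation":[-0.57,0.12,0],"spin":5,"jaw":0},
    {"translation":[-1.15,0.19,0],"spin":10,"jaw":0},
    {"translation":[-1.74,0.21,0],"spin":15,"jaw":0},
    {"translation":[-2.32,0.17,0],"spin":20,"jaw":0},
    {"translation":[-2.9,0.09,0],"spin":25,"jaw":0},
  ],
)

```text
time: 8.4
tool_pos: [0.5854, -0.1079, 0.0418]
tool_rot: [3.141, -0.001, 1.091]
contact_force: [-0.0, 1.5, -0.7]
opening: 0.0002
grip_force: 0.7
```

```bash
cat >> h.py <<'E'
def lev(S=(.5205,-.0945)):
    s=monitor.observe(); p=np.array(s['tool_pos'])[:2]-S; yaw=s['tool_rot'][2]; n=np.array([np.cos(yaw),np.sin(yaw)]); h=np.array([n[1],-n[0]]); F=np.array(s['contact_force'])[:2]
    print('t',round(float(s['time']),2),'n,h mm',(p@n*1e3).round(1),(p@h*1e3).round(1),'Fn',(F@n).round(2),'Fh',(F@h).round(2),'v~',round(.15-(yaw-np.pi/2+.042),3),'z',np.round(s['tool_pos'][2],4), 'load/65mm',round(float((p[0]*F[1]-p[1]*F[0])/.065),2))
E
python3 -c "
from h import *
lev()"
```

```text
t 8.4 n,h mm 18.2 63.8 Fn 1.28 Fh -0.71 v~ 0.588 z 0.0418 load/65mm 1.45
```

Emit:
send_rows(
  targets=[
    {"translation":[-0.34,0.09,0],"spin":3,"jaw":0},
    {"translation":[-0.68,0.15,0],"spin":6,"jaw":0},
    {"translation":[-1.02,0.2,0],"spin":9,"jaw":0},
    {"translation":[-1.37,0.23,0],"spin":12,"jaw":0},
    {"translation":[-1.72,0.25,0],"spin":15,"jaw":0},
  ],
)

```text
time: 8.9
tool_pos: [0.5796, -0.1243, 0.0417]
tool_rot: [3.141, -0.001, 0.83]
contact_force: [1.3, 1.0, -0.7]
opening: 0.0007
grip_force: 0.6
```

```bash
python3 -c "
from h import *
lev()"
```

```text
t 8.9 n,h mm 17.9 63.7 Fn 1.61 Fh 0.34 v~ 0.849 z 0.0417 load/65mm 1.48
```

Still free; next 15°.

Emit:
send_rows(
  targets=[
    {"translation":[-0.34,0.09,0],"spin":3,"jaw":0},
    {"translation":[-0.68,0.15,0],"spin":6,"jaw":0},
    {"translation":[-1.02,0.2,0],"spin":9,"jaw":0},
    {"translation":[-1.37,0.23,0],"spin":12,"jaw":0},
    {"translation":[-1.72,0.25,0],"spin":15,"jaw":0},
  ],
)

```text
time: 9.4
tool_pos: [0.5705, -0.1385, 0.0418]
tool_rot: [3.141, -0.002, 0.568]
contact_force: [4.4, 1.8, -3.1]
opening: 0.0008
grip_force: 2.1
```

```bash
python3 -c "
from h import *
lev()"
```

```text
t 9.4 n,h mm 18.4 64.0 Fn 4.68 Fh 0.89 v~ 1.11 z 0.0418 load/65mm 4.35
```

Emit:
send_rows(
  targets=[
    {"translation":[-0.22,0.06,0],"spin":2,"jaw":0},
    {"translation":[-0.45,0.11,0],"spin":4,"jaw":0},
    {"translation":[-0.68,0.15,0],"spin":6,"jaw":0},
    {"translation":[-0.91,0.19,0],"spin":8,"jaw":0},
    {"translation":[-1.14,0.21,0],"spin":10,"jaw":0},
  ],
)

```text
time: 9.9
tool_pos: [0.5627, -0.1464, 0.0417]
tool_rot: [3.14, -0.003, 0.394]
contact_force: [6.2, 1.6, -4.7]
opening: 0.0003
grip_force: 3.2
```

```bash
python3 -c "
from h import *
lev()"
```

```text
t 9.9 n,h mm 19.0 64.1 Fn 6.38 Fh 0.91 v~ 1.284 z 0.0417 load/65mm 6.03
```

Emit:
send_rows(
  targets=[
    {"translation":[-0.22,0.06,0],"spin":2,"jaw":0},
    {"translation":[-0.45,0.11,0],"spin":4,"jaw":0},
    {"translation":[-0.68,0.15,0],"spin":6,"jaw":0},
    {"translation":[-0.91,0.19,0],"spin":8,"jaw":0},
    {"translation":[-0.91,0.19,0],"spin":8,"jaw":0},
  ],
)

```text
time: 10.4
tool_pos: [0.5553, -0.1518, 0.0418]
tool_rot: [3.14, -0.004, 0.255]
contact_force: [5.6, 1.6, -3.9]
opening: 0.0004
grip_force: 3.2
```

```bash
python3 -c "
from h import *
lev()"
```

```text
t 10.4 n,h mm 19.2 64.3 Fn 5.86 Fh -0.1 v~ 1.424 z 0.0418 load/65mm 5.83
```

Emit:
send_rows(
  targets=[
    {"translation":[-0.11,0.03,0],"spin":1,"jaw":0},
    {"translation":[-0.22,0.06,0],"spin":2,"jaw":0},
    {"translation":[-0.34,0.09,0],"spin":3,"jaw":0},
    {"translation":[-0.45,0.11,0],"spin":4,"jaw":0},
    {"translation":[-0.57,0.13,0],"spin":5,"jaw":0},
  ],
)

```text
time: 10.9
tool_pos: [0.5508, -0.1545, 0.0419]
tool_rot: [3.14, -0.005, 0.168]
contact_force: [7.9, 1.7, -6.7]
opening: 0.0003
grip_force: 4.6
```

```bash
python3 -c "
from h import *
lev()"
```

```text
t 10.9 n,h mm 19.9 64.2 Fn 8.11 Fh -0.31 v~ 1.51 z 0.0419 load/65mm 8.11
```

Emit:
send_rows(
  targets=[
    {"translation":[-0.11,0.03,0],"spin":1,"jaw":0},
    {"translation":[-0.22,0.06,0],"spin":2,"jaw":0},
    {"translation":[-0.34,0.09,0],"spin":3,"jaw":0},
    {"translation":[-0.45,0.11,0],"spin":4,"jaw":0},
    {"translation":[-0.57,0.13,0],"spin":5,"jaw":0},
  ],
)

```text
time: 11.4
tool_pos: [0.5459, -0.1569, 0.0419]
tool_rot: [3.14, -0.006, 0.081]
contact_force: [10.5, 1.4, -7.6]
opening: 0.0005
grip_force: 5.2
```

```bash
python3 -c "
from h import *
lev()"
```

```text
t 11.4 n,h mm 20.2 64.2 Fn 10.59 Fh -0.56 v~ 1.598 z 0.0419 load/65mm 10.64
```

The grip force while turning is 10.6 N, which is hand-tight. I'll let go sideways, then rise.

Emit:
send_rows(
  targets=[
    {"translation":[0.8,0,0],"spin":0,"jaw":0},
    {"translation":[2,0,0],"spin":0,"jaw":0},
    {"translation":[3.5,0,0],"spin":0,"jaw":0},
    {"translation":[4,0,-3],"spin":0,"jaw":0},
    {"translation":[4,0,-7],"spin":0,"jaw":0},
  ],
)

```text
time: 11.9
tool_pos: [0.5821, -0.1529, 0.1104]
tool_rot: [-3.139, 0.005, 0.082]
contact_force: [-0.2, -0.1, 0.1]
opening: 0.0005
grip_force: 0.0
```

```bash
python3 -c "
from h import *
lev(); plan([.523,-.04,.28],1.529)"
```

```text
t 11.9 n,h mm 56.6 63.3 Fn -0.2 Fh 0.08 v~ 1.596 z 0.1104 load/65mm -0.27
at [ 0.5821 -0.1529  0.1104] [-3.1392  0.0047  0.0824] t 11.9 F [-0.19 -0.1   0.15] | tool cm [ -5.04 -11.78 -16.91] norm 21.22 spin -82.88
```

Emit:
send_rows(
  targets=[
    {"translation":[-1,-2,-4],"spin":-8,"jaw":0},
    {"translation":[-2,-4.5,-8],"spin":-16,"jaw":0},
    {"translation":[-3,-7,-12],"spin":-24,"jaw":0},
    {"translation":[-4,-9.5,-15.5],"spin":-32,"jaw":0},
    {"translation":[-5,-11.8,-16.9],"spin":-40,"jaw":0},
  ],
)

```text
time: 12.4
tool_pos: [0.5239, -0.0393, 0.2848]
tool_rot: [3.137, -0.003, 0.786]
contact_force: [-0.5, 1.1, -0.1]
opening: 0.0004
grip_force: 0.0
```

Emit:
send_rows(
  targets=[
    {"translation":[0,0,0],"spin":-8.5,"jaw":0},
    {"translation":[0,0,0],"spin":-17,"jaw":0},
    {"translation":[0,0,0],"spin":-25.5,"jaw":0},
    {"translation":[0,0,0],"spin":-34,"jaw":0},
    {"translation":[0,0,0],"spin":-42.5,"jaw":0},
  ],
)

```text
time: 12.9
tool_pos: [0.5232, -0.04, 0.2809]
tool_rot: [-3.141, 0.0, 1.528]
contact_force: [-0.7, -0.5, 0.1]
opening: 0.0006
grip_force: 0.0
```

Run:
```python
from h import *
for k in range(3): im,d,s=grab('wrist','w5')
plan([.523,-.04,.28],1.529)
cv2.imwrite('pics/w5c.png',cv2.resize(im[10:235,235:435,::-1],(528,594),interpolation=cv2.INTER_CUBIC))
```

```text
at [ 0.5233 -0.0401  0.2808] [-3.1414 -0.      1.5185] t 13.05 F [-0.18 -0.28 -0.35] | tool cm [ 0.01 -0.03  0.08] norm 0.09 spin -0.6
```

View pics/w5c.png

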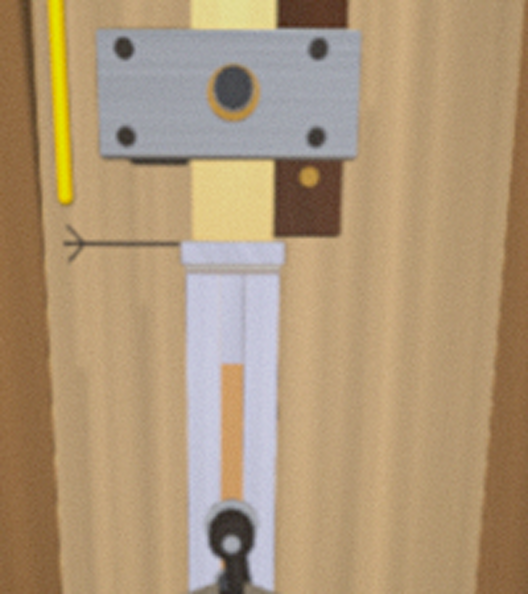

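The stop's face meets the rail end at v≈242, level with the pencil line at v≈243. The lever points back along −y, and the rail and bush are where they were.

```bash
python3 -c "
from h import *
print(job.hand_in())"
```

```text
the job is handed in; nothing more can be done
None
```

I set the stop against the rail end, level with the pencil line, and tightened the lever to about 10.6 N at its grip. I then let go and handed the job in at about 13 s; the hand-in gave no verdict.

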